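# Crank the laser marker's platform up to the focus mark

### The arm

A 7-joint arm with a two-finger parallel gripper is mounted at the origin on the work surface. World frame = base frame: x ahead of the robot, y to its left, z up, the work surface at z = 0. Lengths are in m, angles in rad, forces in N, time in s.
With the tool pointing down it reaches from about 0.425 to 1.025 m from the base axis. Payload 3.6 kg.
Tool frame: the origin (TCP) lies at the very end of the fingers, on their centre line; the grasp point (between the pads) lies 19 mm behind it; z points along the fingers, y is the line along which they close (so a half turn about z gives the same grasp; the last joint's range is limited). The gripper opens to 85 mm and grips with 20 to 120 N. Pads are 22 mm wide; open, the fingers measure 114 mm over their backs; the gripper's body (76 mm by 85 mm) begins 54 mm behind the grasp point. The pads swing forward as they close: fully open they stand 13 mm farther back than shut.
Start: joints at [1.139, 0.591, 0.048, 1.609, -0.033, 0.943, -0.034], TCP at [0.241, -0.684, 0.231] pointing down, gripper open.
Joint ranges: [-2.69, 2.69], [-0.47, 2.24], [-1.27, 1.36], [0.19, 2.51], [-1.53, 4.68], [0.08, 2.07], [-3.09, 3.09]. Speed limits (rad/s): [2.57, 2.57, 3.14, 3.14, 3.14, 3.14, 3.14].

### API

Orientations are given as a unit quaternion [w, x, y, z].
In Python, from plant import * gives the robot as it stands. Calls block until the motion is done:
- reach(position, orientation): joint-space move of the TCP to a pose.
- servo_line(position, rot=None, rate=0.15, until_force=None): straight line of the TCP; rot=None keeps the orientation; rate is the mean speed in m/s. With until_force (N) it stops when the force on the tool has changed by that much, and returns True; else False.
- move_j(angles): joint-space move.
- release() and gripper_close(): open the fingers fully, or close them until they stop; the grip force is fixed at half the most.
- pause(seconds).
- solve_ik(position, orientation): joint angles nearest the present ones, or None.
- state(): the state.
- read_camera(name): name is "scene" or "side" or "wrist"; returns (picture, depth): 384x512x3 uint8, red, green, blue; 384x512 float32, m along the optical axis (not along the pixel's ray), 0 where there is no reading.
- calibration(name): a dict with "camera_matrix" (3x3 intrinsics, pixels), "extrinsics" (4x4, takes a point from camera to world coordinates); the wrist camera has in their place "mount" (4x4, takes a point from camera to tool coordinates, whose origin is the TCP and whose axes are the flange's). Camera axes: x right, y down, z forward; pixel columns grow to the right and rows downward; lengths in m; the calibration is good to about 2 mm. A picture is of the moment at which its call begins: read the wrist's pose just before it. calibration takes no time and is no camera call.
A pose or a line that the arm cannot do raises MotionError and nothing moves.
- job_done(): hands the job in; it is judged then, once.
The state is a dict: "time": time; "qpos": joint angles; "qvel": joint speeds; "effort": joint torques, N m; "ee_pos": TCP position; "tool_rot": TCP orientation; "ft_force": force on the tool from outside, world axes, zero at the start; "torque": the same for the moment, N m; "gripper_width": finger opening in m; "grasp_force": force on a finger pad.
Only numpy, scipy, OpenCV 4.12 (cv2) and the standard library are available. Lean on these libraries where they do the work, as an engineer would, in place of code of your own. Each camera call takes 0.05 s, during which the arm holds its last target. There are 200 camera calls.

### The job

Set this laser marker to the focus height for the next job: swing the orange folding handle of the handwheel fully out, wind the platform up with it until the platform's yellow pointer is level with the red focus marker on the scale, then fold the handle back down flat into the wheel and let go. Leave the red marker where it is set, do not bump the laser head or its amber pane, and do not disturb the mouse, the bottle or the tray of parts on the bench.

Things in the scene. Friction and masses are not known exactly. Their poses are not given: they have to be found in the camera images.
- machine: Desktop laser marker, fixed: base plate 570x290x16 mm, grey dished handwheel on a sloping gearbox, lift platform 180x200 mm behind it (100 to 280 mm along x, top 97 to 145 mm up, parts 31 mm above), aluminium column 490 mm high (395 mm along x). Origin on the bench under the wheel's centre; x level, from wheel to column; z up. The wheel faces the operator at -x.
- laser_head: Laser head on the column, same origin and axes as the machine: scan box 130x125x105 mm (x 110 to 240, 300 to 405 mm up), lens down to 257 mm; in front an upright amber pane 140 mm wide, 4 mm thick, at x 54 mm, 235 to 365 mm up. It hangs over the wheel's upper edge: work the wheel from the front with the tool tilted along the wheel's axis.
- wheel_center (a point): On the handwheel's axis, level with the rim's top, 121 mm above the bench. Wheel: dish of 156 mm outer, 124 mm inner diameter, its floor 24 mm below this point along the axis. The frame turns with the wheel: z is the axis, pointing out at the operator, leaning 40 degrees from vertical to the machine's -x; x points from the centre to the handle's hinge.
- wheel (a joint): Angle of the handwheel, rad, many turns (-0.2 to 38). It grows as the wheel turns clockwise seen by the operator facing it (about -z of wheel_center). Clockwise raises the platform, 10 mm per turn. Stiff by friction (0.22 N m, about 4 N at the handle), stays where left.
- handle_hinge (a point): Hinge of the folding handle at the wheel's rim: 56 mm from wheel_center along its x. The hinge's axis is y of wheel_center (tangent to the wheel). Same axes as wheel_center.
- handle (a joint): Fold angle of the handle, rad: 0 = folded flat in the dish, pointing from the hinge across the wheel's centre; 1.57 (end stop) = fully out, standing on the rim along the wheel's axis. The hinge is stiff (0.10 N m, about 2 N at the grip) and stays where left.
- handle_middle (a point): On the handle's centre line, 50 mm from the hinge, a good place to hold it. The grip is an orange sleeve 20 mm thick, 16 to 76 mm from the hinge, spinning freely about its own centre line, so a gripper can keep its attitude while cranking. Folded, it lies level with the rim's top, 24 mm over the dish floor, 50 mm free on each side. -x points to the handle's free end, y is the hinge's axis.
- pointer_tip (a point): Tip of the yellow pointer (8 mm thick) on the side of the platform, at half its thickness; rises with the platform.
- focus_mark (a point): White line across the red marker (14 mm tall) on the steel scale post beside the platform (the machine's +y side), at the line's height and just beside the pointer's path. The pointer must come level with it. The marker is held by a friction clamp.
- mouse: Black computer mouse, 105 x 60 x 34 mm, on a round black mat of 220 mm. Origin under its centre.
- wipe_bottle: White bottle with a blue cap, 56 mm in diameter, 130 mm tall. Origin under its centre.
- parts_tray: Open green tray with black connector bodies, 160 x 110 x 45 mm. Origin under its centre.

How it is judged:
On the way, in this order (a step that is already met when the one before it is completed fails the run):
1. the handle is swung fully out (within 0.2 rad of its stop) while the platform is still at least 8 mm below the mark (value of joint handle above 1.37 rad and z of pointer_tip in the frame of focus_mark below -0.008 m), for 0.1 s.
2. with the handle out, the pointer is brought level with the mark, within 2.5 mm (value of joint handle above 1.1 rad and z of pointer_tip in the frame of focus_mark between -0.0025 and 0.0025 m), for 0.2 s.
At the end, for the whole second after the job is handed in: The handle lies folded in the wheel (within 0.15 rad of flat), the yellow pointer is level with the red marker's white line within 2.5 mm, the wheel is at rest, and the marker is where it was set (within 2 mm) (value of joint handle below 0.15 rad and z of pointer_tip in the frame of focus_mark between -0.0025 and 0.0025 m and velocity of joint wheel between -0.1 and 0.1 rad/s and distance of focus_mark from where it was at the start of the episode below 0.002 m); the robot touches nothing.
It fails at once if the laser head or its amber pane is bumped (over 5 N) (contact force between laser_head and anything else above 5 N).
It fails at once if the red marker is shifted (over 2 mm) (distance of focus_mark from where it was at the start of the episode above 0.002 m).
It fails at once if the mouse, bottle or tray is shifted by over 15 mm (distance of any of mouse, wipe_bottle, parts_tray from where it was at the start of the episode above 0.015 m).
It also fails if it takes over 67 s, if anything falls off the work surface, if the arm or the gripper's body presses on something with over 40 N, if the wrist force passes 120 N, or if a joint passes its speed limit or range.

## Working session

There is one attempt and no reset: what is moved stays moved. The work goes in short steps, each a Python script; the robot and the scene stay as the last script left them, time stands still between calls to the robot, and variables do not carry over. Pictures are saved under pics/ and viewed, at most 10 in all, crops included, and the job is handed in when it is done.

```bash
ls; mkdir -p pics; cat > h.py <<'E'
from plant import *
import numpy as np, cv2
from scipy.spatial.transform import Rotation as R
def snap(n, f):
    im,d=read_camera(n); cv2.imwrite(f'pics/{f}.png',im[...,::-1]); np.savez(f'pics/{f}.npz',im=im,d=d); return im,d
def q2R(q): return R.from_quat([q[1],q[2],q[3],q[0]]).as_matrix()
def R2q(M): q=R.from_matrix(M).as_quat(); return [q[3],q[0],q[1],q[2]]
def cloud(d,c,T):
    K=np.array(c['camera_matrix']); v,u=np.mgrid[:d.shape[0],:d.shape[1]]
    P=np.stack([(u-K[0,2])/K[0,0]*d,(v-K[1,2])/K[1,1]*d,d],-1)
    T=np.array(T); return P@T[:3,:3].T+T[:3,3]
E
python3 - <<'E'
from h import *
a,_=snap('scene','s0'); b,_=snap('side','d0')
cv2.imwrite('pics/both.png',cv2.resize(np.vstack([a,b]),None,fx=.78,fy=.78)[...,::-1])
for n in('scene','side'): print(n,{k:np.round(v,3).tolist() for k,v in calibration(n).items()})
print({k:np.round(v,3).tolist() for k,v in state().items()})
E
```

```text
pics
scene {'camera_matrix': [[375.14, 0.0, 249.029], [0.0, 375.14, 195.924], [0.0, 0.0, 1.0]], 'extrinsics': [[-0.821, 0.4, -0.407, 0.88], [0.571, 0.571, -0.59, 0.693], [-0.004, -0.716, -0.698, 0.684], [0.0, 0.0, 0.0, 1.0]]}
side {'camera_matrix': [[365.948, 0.0, 255.672], [0.0, 365.948, 188.066], [0.0, 0.0, 1.0]], 'extrinsics': [[0.653, 0.469, -0.595, 0.979], [0.757, -0.413, 0.506, -0.162], [-0.009, -0.781, -0.625, 0.603], [0.0, 0.0, 0.0, 1.0]]}
{'time': 0.1, 'qpos': [1.139, 0.592, 0.048, 1.61, -0.033, 0.943, -0.034], 'qvel': [0.002, -0.002, 0.0, -0.002, -0.001, 0.0, -0.0], 'effort': [0.005, -54.999, 1.553, -19.882, 0.01, 0.004, -0.0], 'ee_pos': [0.241, -0.683, 0.23], 'tool_rot': [-0.001, 0.986, 0.169, -0.0], 'ft_force': [-0.425, -0.079, -0.423], 'torque': [-0.004, -0.012, -0.002], 'grasp_force': 0.0, 'gripper_width': 0.086}
```

View pics/both.png

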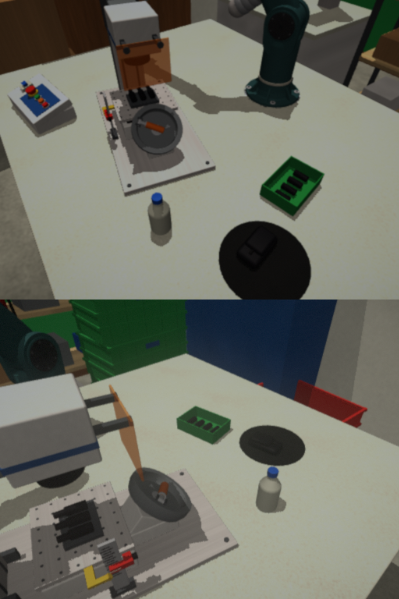

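The scene view (0.78 scale) shows the wheel at about (157,130), the handle orange and folded, the plate from (98,90) to (213,165), the bottle at (160,215), the tray at (292,185) and the mouse at (258,245). In the side view, the yellow pointer is at (97,577) and the red marker at (120,562).

```bash
python3 - <<'E'
from h import *
for n,f in(('scene','s0'),('side','d0')):
    z=np.load(f'pics/{f}.npz'); im,d=z['im'],z['d']; c=calibration(n); P=cloud(d,c,c['extrinsics'])
    hsv=cv2.cvtColor(im,cv2.COLOR_RGB2HSV); ok=d>0
    H,S,V=hsv[...,0].astype(int),hsv[...,1],hsv[...,2]
    near=ok&(P[...,2]>0.0)&(P[...,2]<.5)&(P[...,0]>0.1)&(P[...,0]<1.3)&(abs(P[...,1])<1)
    for nm,m in dict(orange=(H>=4)&(H<=14)&(S>130)&(V>80),red=((H<=3)|(H>175))&(S>150)&(V>70),yellow=(H>20)&(H<32)&(S>140)&(V>80)).items():
        m=(m&near).astype(np.uint8); k,l,st,ce=cv2.connectedComponentsWithStats(m)
        for i in range(1,k):
            if st[i,4]>12: q=P[l==i]; print(n,nm,st[i].tolist(),np.median(q,0).round(3),q.min(0).round(3),q.max(0).round(3))
    # plate
    m=near&(P[...,2]>.009)&(P[...,2]<.024)
    m=cv2.morphologyEx(m.astype(np.uint8),cv2.MORPH_OPEN,np.ones((3,3)))
    k,l,st,ce=cv2.connectedComponentsWithStats(m); i=1+np.argmax(st[1:,4]); q=P[l==i]
    for g in (0,):
        r=cv2.minAreaRect((q[:,:2]*1000).astype(np.float32)); print(n,'plate',st[i],r,cv2.boxPoints(r).round())
    for zlo,zhi,nm in ((.03,.2,'obj'),):
        m=(near&(P[...,2]>zlo)&(P[...,2]<zhi)).astype(np.uint8); k,l,st,ce=cv2.connectedComponentsWithStats(m)
        for i in range(1,k):
            if st[i,4]>100: q=P[l==i]; print(n,nm,st[i].tolist(),q.min(0).round(3),q.max(0).round(3))
a=np.load('pics/s0.npz')['im'][70:260,100:300]; b=np.load('pics/d0.npz')['im'][190:384,0:310]
cv2.imwrite('pics/c1.png',np.hstack([cv2.resize(a,(400,380),interpolation=2),cv2.resize(b,(400,380),interpolation=2)])[...,::-1])
E
```

```text
scene orange [0, 0, 16, 3, 22] [ 0.764 -0.99   0.251] [ 0.74  -0.997  0.249] [ 0.789 -0.981  0.253]
scene orange [185, 49, 35, 61, 1277] [0.532 0.02  0.286] [0.503 0.007 0.236] [0.578 0.029 0.365]
scene orange [49, 126, 7, 5, 26] [ 0.83  -0.366  0.082] [ 0.821 -0.391  0.072] [ 0.837 -0.356  0.085]
scene orange [187, 157, 23, 12, 124] [0.59  0.066 0.131] [0.569 0.048 0.117] [0.612 0.084 0.144]
scene red [32, 109, 13, 10, 81] [ 0.845 -0.439  0.094] [ 0.828 -0.49   0.07 ] [ 0.861 -0.422  0.1  ]
scene red [54, 131, 7, 6, 29] [ 0.824 -0.33   0.082] [ 0.816 -0.348  0.077] [ 0.832 -0.322  0.085]
scene red [134, 141, 10, 10, 51] [ 0.678 -0.083  0.121] [ 0.667 -0.113  0.117] [ 0.687 -0.074  0.123]
scene yellow [139, 135, 7, 5, 27] [ 0.645 -0.142  0.104] [ 0.636 -0.153  0.098] [ 0.669 -0.09   0.145]
scene yellow [131, 137, 6, 4, 17] [ 0.666 -0.15   0.105] [ 0.642 -0.28   0.016] [ 0.673 -0.144  0.107]
scene plate [ 133  138  144  110 6578] ((559.7669067382812, -23.193496704101562), (420.1508483886719, 290.515869140625), 76.68159484863281) [[ 370. -194.]
 [ 653. -261.]
 [ 750.  148.]
 [ 467.  21
[... 940 characters left out ...]
0.688 -0.063  0.12 ]
side yellow [107, 341, 37, 30, 495] [ 0.665 -0.145  0.101] [ 0.625 -0.16   0.035] [ 0.681 -0.117  0.11 ]
side plate [  81  217  224  167 9909] ((564.7597045898438, -1.6792144775390625), (373.780029296875, 292.897216796875), 76.68840789794922) [[ 379. -150.]
 [ 664. -217.]
 [ 750.  146.]
 [ 465.  214.]]
side obj [226, 137, 70, 40, 599] [0.247 0.334 0.03 ] [0.425 0.475 0.045]
side obj [321, 170, 31, 18, 312] [0.504 0.455 0.03 ] [0.582 0.512 0.038]
side obj [329, 215, 32, 50, 1118] [0.688 0.266 0.03 ] [0.741 0.317 0.13 ]
side obj [37, 216, 209, 168, 20712] [ 0.42  -0.231  0.03 ] [0.688 0.126 0.181]
side obj [0, 318, 24, 66, 629] [ 0.44  -0.293  0.03 ] [ 0.564 -0.244  0.055]
```

View pics/c1.png

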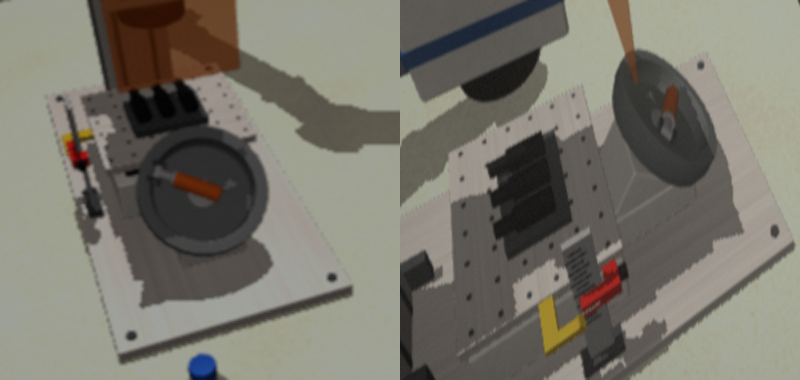

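The crop shows a dark grey wheel with the orange grip folded. Its hinge arm is on the left in the scene view, so the hinge is towards +world x. The yellow pointer sits below the red marker on the scale post. Next I fit the wheel and check the reach.

```bash
python3 - <<'E'
from h import *
yaw=np.deg2rad(76.68-180); mx=np.array([np.cos(yaw),np.sin(yaw),0]); my=np.array([-mx[1],mx[0],0]); ez=np.array([0,0,1.])
a=np.deg2rad(40); n=np.cos(a)*ez-np.sin(a)*mx; up=np.cross(my*-1,n); up=np.cross(n,my)  # in-plane axis
print('mx',mx,'n',n,'up',up)
PP=[];OO=[]
for nm,f in(('scene','s0'),('side','d0')):
    z=np.load(f'pics/{f}.npz'); im,d=z['im'],z['d']; c=calibration(nm); P=cloud(d,c,c['extrinsics'])[d>0]; I=im[d>0]
    c0=np.array([.587,.064,.121])
    for it in range(6):
        q=(P-c0)@np.stack([my,up,n]).T; r=np.hypot(q[:,0],q[:,1])
        m=(abs(q[:,2])<5)&(abs(q[:,2])<.005)&(r>.05)&(r<.09)
        x=q[m]; A=np.c_[2*x[:,:2],np.ones(len(x))]; 
        (ctr,rad)=cv2.minEnclosingCircle((x[:,:2][np.hypot(x[:,0],x[:,1])<.082]*1000).astype(np.float32))
        pin=x[(np.hypot(x[:,0],x[:,1])>.06)]; h=np.median(x[:,2]); c0=c0+(ctr[0]/1000*my+ctr[1]/1000*up)*.7
    print(nm,'centre',c0.round(4),rad,h,len(x),'r pct',np.percentile(np.hypot(x[:,0],x[:,1]),[2,98]))
    # free plane fit of rim
    X=P[m]; u,s,vt=np.linalg.svd(X-X.mean(0),full_matrices=False); print('  normal',vt[2]*np.sign(vt[2,2]))
    hsv=cv2.cvtColor(im,cv2.COLOR_RGB2HSV)[d>0]
    o=(hsv[:,0]>=3)&(hsv[:,0]<=15)&(hsv[:,1]>120)&(hsv[:,2]>50)&(r<.06)&(abs(q[:,2])<.03)
    Q=q[o]; u,s,vt=np.linalg.svd(Q[:,:2]-Q[:,:2].mean(0),full_matrices=False)
    print('  orange mid',Q.mean(0).round(4),'axis',vt[0],'ang',np.degrees(np.arctan2(vt[0,1],vt[0,0])),'ext',np.ptp((Q[:,:2]-Q[:,:2].mean(0))@vt[0]), 'h',np.percentile(Q[:,2],[5,50,95]))
E
```

```text
mx [-0.23038943 -0.97309851  0.        ] n [0.14809147 0.62549567 0.76604444] up [ 0.17648854  0.74543671 -0.64278761]
scene centre [0.581  0.0647 0.1216] 77.86527252197266 0.0003790762644935457 1267 r pct [0.06125355 0.07738116]
  normal [0.14664469 0.62763461 0.76457186]
  orange mid [ 0.0086 -0.003   0.0068] axis [-0.83253641  0.55397034] ang 146.36017667175312 ext 0.055940346773525725 h [-0.00072841  0.00881023  0.01174431]
side centre [0.5812 0.066  0.1205] 78.9115219116211 -0.0014814699836796668 1238 r pct [0.05806949 0.07790328]
  normal [0.14384446 0.6270233  0.76560469]
  orange mid [ 0.0057 -0.0062  0.0064] axis [ 0.83533645 -0.54973905] ang -33.34911249276674 ext 0.05014170421408978 h [0.00098032 0.00738742 0.00898417]
```

```bash
cat >> h.py <<'E'
yaw=np.deg2rad(76.68-180); mx=np.array([np.cos(yaw),np.sin(yaw),0]); my=np.array([-mx[1],mx[0],0]); ez=np.array([0,0,1.])
n=np.cos(np.deg2rad(40))*ez-np.sin(np.deg2rad(40))*mx; dn=np.cross(n,my)
C=np.array([.581,.0655,.121]); 
xh=.834*my-.552*dn; xh/=np.linalg.norm(xh); yh=np.cross(n,xh); Hg=C+.056*xh
def rotv(v,ax,t): return R.from_rotvec(np.array(ax)*t).apply(v)
def toolrot(tilt,s=1,az=0):
    """tool z=-n tilted about yh by tilt (back of tool leans to +xh); tool y = s*yh; then az about n"""
    z=rotv(-n,yh,tilt); y=s*yh; M=np.stack([np.cross(y,z),y,z],1); return R.from_rotvec(n*az).as_matrix()@M
def hpt(th,r=.05): return Hg+r*(-np.cos(th)*xh+np.sin(th)*n)
def tcp(gp,M,ahead=.019): return gp+ahead*M[:,2]
E
python3 - <<'E'
from h import *
print('xh',xh,'yh',yh)
for s in(1,-1):
  for th,t in((0,-.6),(0,-.3),(0,0),(.4,-.2),(.8,.2),(.8,-.6),(.8,-.4),(1.2,-.2),(1.57,.4),(1.57,.2),(1.57,0)):
    M=toolrot(t,s); q=solve_ik(tcp(hpt(th),M),R2q(M)); q2=solve_ik(tcp(hpt(th),M)-.1*M[:,2],R2q(M)); print(s,th,t,None if q is None else np.round(q,2), q2 is not None)
  for az in np.arange(-1.57,1.6,.39):
    M=toolrot(0,s,az); g=[]
    for ph in np.arange(0,6.3,.39):
        q=solve_ik(tcp(C+.056*rotv(xh,n,-ph)+.05*n,M),R2q(M)); g.append(q)
    print('crank',s,round(az,2),''.join('.' if q is None else 'o' for q in g), [] if any(q is None for q in g) else np.round([np.min(g,0),np.max(g,0)],2).tolist())
E
```

```text
xh [ 0.71404966 -0.60354739  0.35477264] yh [ 0.68425287  0.49445498 -0.53601519]
1 0 -0.6 [-1.01  0.97  0.56  2.04  0.9   0.83 -0.45] True
1 0 -0.3 [-0.53  0.8  -0.02  1.93  0.9   1.13 -0.41] True
1 0 0 [-0.37  0.77 -0.1   1.83  0.66  1.14 -0.17] True
1 0.4 -0.2 [-0.47  0.77 -0.08  1.87  0.81  1.17 -0.31] True
1 0.8 0.2 [-0.18  0.76 -0.3   1.7   0.55  1.3  -0.07] True
1 0.8 -0.6 [-0.96  0.9   0.49  2.    0.91  0.93 -0.42] True
1 0.8 -0.4 [-0.57  0.78 -0.01  1.92  0.96  1.2  -0.42] True
1 1.2 -0.2 [-0.45  0.74 -0.07  1.82  0.8   1.22 -0.23] True
1 1.57 0.4 [-0.01  0.8  -0.44  1.56  0.46  1.44  0.01] True
1 1.57 0.2 [-0.14  0.76 -0.32  1.63  0.56  1.36 -0.03] True
1 1.57 0 [-0.32  0.73 -0.15  1.71  0.65  1.28 -0.08] True
crank 1 -1.57 ooooooooooooooooo [[-0.79, 0.68, 0.25, 1.67, 0.32, 1.04, -1.55], [-0.65, 0.84, 0.4, 1.91, 0.38, 1.13, -1.37]]
crank 1 -1.18 ooooooooooooooooo [[-0.73, 0.65, 0.1, 1.67, 0.37, 1.07, -1.19], [-0.48, 0.83, 0.26, 1.91, 0.53, 1.18, -1.12]]
crank 1 -0.79 ooooooooooooooooo [[-0.55, 0.65, -0.12, 1.66, 0.52, 1.15, -0.97], [-0.37, 0.82, 0.0, 1.9, 0.62, 1.24, -0.82]
[... 1811 characters left out ...]
-1.08, 1.65, -0.61, 0.96, -2.94], [0.1, 1.31, 1.36, 1.93, 1.1, 1.79, 2.19]]
crank -1 -0.01 ooooooooooooooooo [[-1.2, 0.91, 0.97, 1.69, -0.47, 0.97, -2.48], [-0.97, 1.19, 1.19, 1.93, -0.1, 1.08, -2.28]]
crank -1 0.38 ooooooooooooooooo [[-1.09, 0.74, 0.62, 1.69, -0.13, 0.97, -2.47], [-0.85, 0.99, 0.89, 1.92, 0.22, 1.05, -2.22]]
crank -1 0.77 ooooooooooooooooo [[-0.87, 0.71, 0.44, 1.68, 0.11, 1.02, -2.26], [-0.72, 0.91, 0.6, 1.92, 0.31, 1.08, -2.05]]
crank -1 1.16 ooooooooooooooooo [[-0.79, 0.7, 0.32, 1.67, 0.28, 1.03, -1.95], [-0.65, 0.85, 0.49, 1.91, 0.35, 1.12, -1.74]]
crank -1 1.55 ooooooooooooooooo [[-0.79, 0.68, 0.25, 1.67, 0.32, 1.04, -1.58], [-0.65, 0.83, 0.41, 1.91, 0.38, 1.13, -1.39]]
```

```bash
python3 - <<'E'
from h import *
s=state(); M0=q2R(s['tool_rot'])
a=np.arctan2(-.684,.241); p=np.array([.42*np.cos(a),.42*np.sin(a),.5])
q=solve_ik(p,s['tool_rot']); print(q)
move_j(q); print(state()['time'],state()['ee_pos'])
q=np.array(state()['qpos']); q[0]=-.6; move_j(q); print(state()['time'],state()['ee_pos'])
M=toolrot(-.5); P=tcp(hpt(0),M,.012)
reach(P-.11*M[:,2],R2q(M)); s=state(); print(s['time'],s['ee_pos'],s['qpos'])
im,d=snap('wrist','w1'); c=calibration('wrist'); T=np.eye(4);T[:3,:3]=q2R(s['tool_rot']);T[:3,3]=s['ee_pos']
Pc=cloud(d,c,T@np.array(c['mount'])); print(np.round(c['mount'],3).tolist())
hsv=cv2.cvtColor(im,cv2.COLOR_RGB2HSV); q=(Pc-C)@np.stack([xh,yh,n]).T; r=np.hypot(q[...,0],q[...,1])
o=(hsv[...,0]>=3)&(hsv[...,0]<=15)&(hsv[...,1]>120)&(hsv[...,2]>50)&(r<.065)&(abs(q[...,2])<.03)&(d>0)
Q=q[o]; print('orange in wheel frame',len(Q),Q.mean(0),Q.min(0),Q.max(0)); u,S,vt=np.linalg.svd(Q[:,:2]-Q[:,:2].mean(0),full_matrices=False); print(vt[0])
E
```

```text
[ 1.0764456  -0.05543443  0.04479517  1.86182141  0.00242942  1.33722954
 -0.11133965]
1.6083 [ 0.1398564  -0.39661815  0.49925582]
3.8417 [0.38014475 0.17989671 0.49922931]
5.2667 [0.56515283 0.14369134 0.17360284] [-0.77359406  0.76651879  0.036517    1.91405358  0.89115593  1.28402541
 -0.47292462]
[[-0.0, -0.966, -0.258, 0.065], [1.0, -0.0, -0.001, -0.0], [0.001, -0.258, 0.966, -0.143], [0.0, 0.0, 0.0, 1.0]]
orange in wheel frame 1274 [ 0.00112834 -0.00061907  0.00680954] [-0.02134532 -0.01042809 -0.02459609] [0.05295381 0.01062335 0.01168555]
[0.99999574 0.00291893]
```

View pics/w1.png

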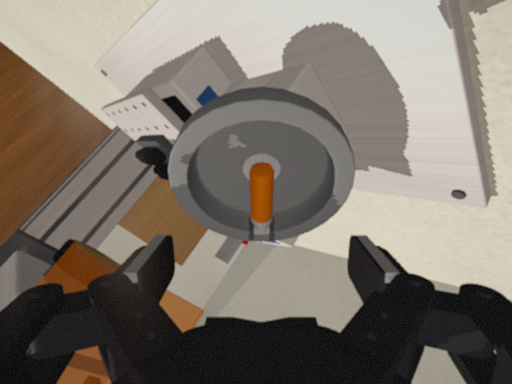

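The wrist view shows the handle centred at (261,190), its hinge at (262,232), inside the dish. It agrees with the model to 1 mm. I'll grip and start the fold-out.

```bash
python3 - <<'E'
from h import *
M=toolrot(-.5); A=.015; P=tcp(hpt(0),M,A)
print(servo_line(P,rate=.1,until_force=8), state()['ft_force'],state()['time'])
gripper_close(); s=state(); print('w',s['gripper_width'],s['grasp_force'],s['ft_force'],s['time'])
for th in np.arange(.17,.86,.17):
    M=toolrot(-.5+th*.95); servo_line(tcp(hpt(th),M,A),rot=R2q(M),rate=.08)
    s=state(); print(round(th,2),s['time'],s['ft_force'].round(1) if hasattr(s['ft_force'],'round') else s['ft_force'],s['gripper_width'])
E
```

```text
False [-0.5002579   0.3490605   0.53038928] 6.6
w 0.01808862911876065 58.4402722120285 [-0.64400709  0.6488335   1.29965397] 7.225
0.17 7.5333 [-1.   2.4 -0.1] 0.018214718662225803
0.34 7.8417 [-0.7  2.   0.1] 0.018455800173882823
0.51 8.15 [-0.8  1.9  0.2] 0.01813471912092569
0.68 8.4583 [-1.   2.1 -0.5] 0.01807030457109344
0.85 8.7667 [-2.   2.1 -1.5] 0.018145699674472084
```

```bash
python3 - <<'E'
from h import *
release(); A=.019
M=toolrot(-.6); reach(tcp(hpt(.85),M,A),R2q(M)); print(state()['time'],state()['ft_force'])
gripper_close(); s=state(); print('w',s['gripper_width'],s['ft_force'],s['time'])
for th in np.linspace(.85,1.6,6)[1:]:
    M=toolrot(-.6+(th-.85)*.9); servo_line(tcp(hpt(th),M,A),rot=R2q(M),rate=.08)
    s=state(); print(round(th,2),s['time'],np.round(s['ft_force'],1),s['gripper_width'])
a,_=snap('scene','s2'); b,_=snap('side','d2')
cv2.imwrite('pics/c2.png',np.hstack([cv2.resize(a[60:260,100:320],(396,360),interpolation=2),cv2.resize(b[190:384,60:290],(400,360),interpolation=2)])[...,::-1])
E
```

```text
10.125 [ 0.33742437 -0.48132714  0.7184851 ]
w 0.01856493713137945 [ 0.4300219  -1.78967161 -0.06345594] 10.75
1.0 11.0333 [ 1.8 -1.3 -0.9] 0.018742500944057626
1.15 11.3167 [ 1.8 -2.4 -1. ] 0.018854751311379318
1.3 11.6 [0.2 0.1 0.5] 0.01835803799632675
1.45 11.8833 [-0.3  0.3  1.7] 0.018659949492471614
1.6 12.1667 [-1.2  2.2  1.4] 0.01806997192952612
```

View pics/c2.png

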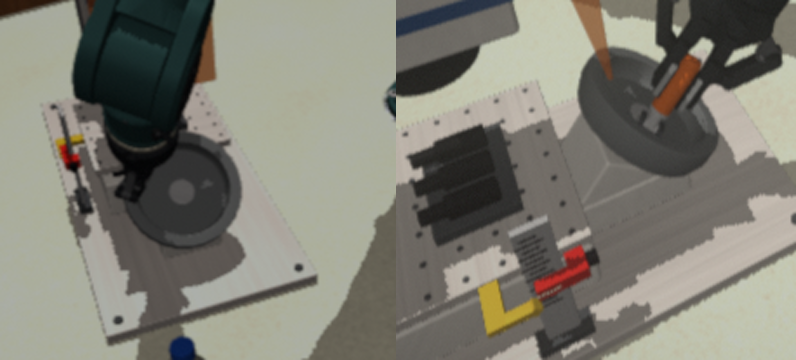

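The handle stands out along the axis, held by the gripper at (675,85) in the right crop. The pointer is at (500,310) and the red marker, with a thin white line, at (560,275). Next I measure both.

```bash
python3 - <<'E'
from h import *
B=np.stack([mx,my,ez]); 
for nm,f in(('scene','s2'),('side','d2')):
    z=np.load(f'pics/{f}.npz'); im,d=z['im'],z['d']; c=calibration(nm); P=cloud(d,c,c['extrinsics'])
    hsv=cv2.cvtColor(im,cv2.COLOR_RGB2HSV); H,S,V=[hsv[...,i].astype(int) for i in range(3)]
    W=(P-C*[1,1,0])@B.T*1000; q=(P-C)@np.stack([xh,yh,n]).T
    o=(H>=3)&(H<=15)&(S>120)&(V>50)&(np.linalg.norm(P-hpt(1.5),axis=-1)<.05)&(d>0)
    if o.sum()>30:
        Q=q[o]; u,s_,vt=np.linalg.svd(Q-Q.mean(0),full_matrices=False); print('handle axis',vt[0],Q.mean(0))
    near=(np.linalg.norm(P-[.67,-.1,.1],axis=-1)<.1)
    for k,m in dict(red=((H<=3)|(H>175))&(S>150)&(V>60),yel=(H>20)&(H<32)&(S>140)&(V>60)).items():
        m&=near; v,u=np.nonzero(m); w=W[m]; print(nm,k,m.sum(),'px',u.min(),u.max(),v.min(),v.max(),'W pct\n',np.percentile(w,[3,25,50,75,97],axis=0).round(0))
im=np.load('pics/d2.npz')['im'][310:384,100:185]; im2=np.load('pics/s2.npz')['im'][125:165,115:160]
cv2.imwrite('pics/c3.png',np.vstack([cv2.resize(im,None,fx=6,fy=6,interpolation=2)[:,:510],cv2.resize(im2,(510,453//3*1),interpolation=0)])[...,::-1])
E
```

```text
scene red 58 px 134 143 141 152 W pct
 [[114. 119. 116.]
 [116. 125. 120.]
 [123. 131. 121.]
 [134. 134. 122.]
 [148. 137. 122.]]
scene yel 47 px 131 145 135 140 W pct
 [[134. 104. 100.]
 [185. 110. 103.]
 [187. 116. 104.]
 [193. 130. 106.]
 [199. 138. 142.]]
handle axis [ 0.0687553  -0.01218482 -0.99755914] [0.06042052 0.00041521 0.04981847]
side red 355 px 140 170 323 348 W pct
 [[114. 117. 109.]
 [120. 128. 117.]
 [128. 133. 118.]
 [140. 136. 119.]
 [154. 137. 119.]]
side yel 497 px 107 143 341 370 W pct
 [[159. 102.  97.]
 [176. 117. 100.]
 [187. 131. 101.]
 [193. 137. 102.]
 [198. 140. 103.]]
```

View pics/c3.png

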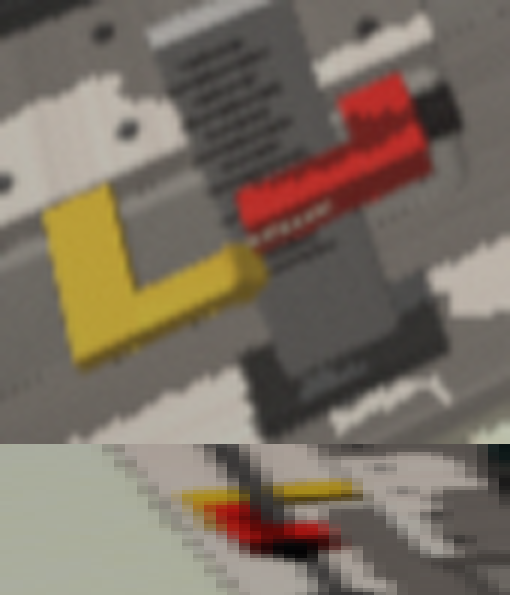

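```bash
cat >> h.py <<'E'
def crank(phis,M,A=.019,rate=.12,lim=25,h=.05):
    for ph in phis:
        servo_line(tcp(C+.056*rotv(xh,n,-ph)+h*n,M,A),rot=R2q(M),rate=rate)
        f=np.array(state()['ft_force'])
        if np.linalg.norm(f)>lim: print('FORCE',ph,f); return False
    s=state(); print('ph',round(ph,3),'t',s['time'],'f',np.round(f,1),'w',s['gripper_width']); return True
def levels(f,show=True):
    im,d=snap('side',f); c=calibration('side'); P=cloud(d,c,c['extrinsics']); B=np.stack([mx,my,ez])
    hsv=cv2.cvtColor(im,cv2.COLOR_RGB2HSV); H,S,V=[hsv[...,i].astype(int) for i in range(3)]
    W=(P-C*[1,1,0])@B.T*1000; near=(np.linalg.norm(P-[.67,-.1,.1],axis=-1)<.1); out={}
    for k,m in dict(red=((H<=3)|(H>175))&(S>150)&(V>60),yel=(H>20)&(H<32)&(S>140)&(V>60)).items():
        w=W[m&near]; z=w[:,2]; hist,e=np.histogram(z,np.arange(60,170,1.)); t=e[hist.argmax()]+.5; top=np.median(z[abs(z-t)<2]); out[k]=(round(float(top),2),len(w))
    print(out,'mark top - pointer top',round(out['red'][0]-out['yel'][0],2)); return out
E
python3 - <<'E'
from h import *
c=calibration('side'); K=np.array(c['camera_matrix']); E=np.array(c['extrinsics'])
for u,v in((141.7,350.5),(148,347.2),(154.7,344.5)):
    r=E[:3,:3]@[(u-K[0,2])/K[0,0],(v-K[1,2])/K[1,1],1]; o=E[:3,3]-C*[1,1,0]
    for y in (.137,.138): t=(y-o@my)/(r@my); p=o+t*r; print('line',y,p@mx,p[2])
levels('l0')
M=toolrot(.075)
step=np.deg2rad(20)
if crank(np.arange(1,3)*step,M) and crank(np.arange(3,10)*step,M): 
    levels('l1'); crank(np.arange(10,22)*step,M); levels('l2')
E
```

```text
line 0.137 0.1561116772076604 0.11022554203446633
line 0.138 0.15602454475450153 0.11185465923660265
line 0.137 0.14707043613749238 0.11127823499655559
line 0.138 0.14701317645670237 0.11290387404154661
line 0.137 0.13770627483657777 0.1104996709212433
line 0.138 0.13767995487488122 0.11212788238601784
{'red': (117.94, 354), 'yel': (101.26, 498)} mark top - pointer top 16.68
ph 0.698 t 12.9417 f [-1.3  1.5  1.3] w 0.018632569417499658
ph 3.142 t 15.1 f [ 3.  -1.7 -1.8] w 0.018496097139916224
{'red': (117.84, 352), 'yel': (106.24, 503)} mark top - pointer top 11.6
ph 7.33 t 18.85 f [-1.4 -3.1  2.8] w 0.018434888944237948
{'red': (117.88, 350), 'yel': (112.88, 507)} mark top - pointer top 5.0
```

```bash
python3 - <<'E'
from h import *
import h
M=toolrot(.075); step=np.deg2rad(20)
crank([7.33+.35,7.33+.70,7.33+1.05],M); levels('l3'); crank([8.6],M); pause(.3); levels('l4'); snap('scene','s4')
h.xh=rotv(xh,n,-8.6); h.yh=np.cross(n,h.xh); h.Hg=C+.056*h.xh
for th,t in((1.5,.4),(1.2,.0),(.75,-.4),(.75,.4),(.4,0),(0,-.4),(0,-.3)):
    M=toolrot(t,-1); print(th,t,np.round(solve_ik(tcp(hpt(th),M,.015),R2q(M)),2))
im=np.load('pics/l4.npz')['im'][300:384,90:185]
cv2.imwrite('pics/c4.png',cv2.resize(im,None,fx=6,fy=6,interpolation=2)[...,::-1])
E
```

```text
ph 8.38 t 19.8417 f [ 1.  -0.8 -6.1] w 0.01864335042810424
{'red': (117.88, 349), 'yel': (114.67, 507)} mark top - pointer top 3.21
ph 8.6 t 20.1417 f [ 2.3 -2.4 -6.1] w 0.01837989347213382
{'red': (118.15, 350), 'yel': (114.82, 511)} mark top - pointer top 3.33
1.5 0.4 [-0.51  0.59 -0.15  2.13  1.    0.95  0.26]
1.2 0.0 [-0.35  0.7  -0.24  1.86  0.65  1.25  0.58]
0.75 -0.4 [-0.25  0.87 -0.24  1.6   0.43  1.57  0.74]
0.75 0.4 [-0.48  0.63 -0.13  2.09  1.04  0.93  0.27]
0.4 0 [-0.32  0.75 -0.22  1.83  0.69  1.22  0.6 ]
0 -0.4 [-0.22  0.9  -0.23  1.6   0.46  1.53  0.75]
0 -0.3 [-0.24  0.87 -0.23  1.66  0.51  1.44  0.72]
```

View pics/c4.png

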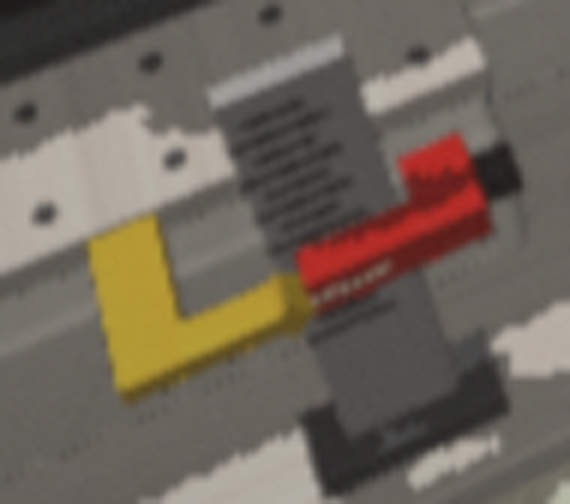

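The crop shows the pointer tip (300,303) level with the white line, which starts at (313,298). Their tops differ by 3.3 mm against 3.0 expected. I'll release, back off, and measure the handle's azimuth.

```bash
python3 - <<'E'
from h import *
release(); s=state(); M=q2R(s['tool_rot']); servo_line(np.array(s['ee_pos'])-.09*M[:,2]); print(state()['ft_force'])
levels('l5')
s=state(); im,d=snap('wrist','w2'); c=calibration('wrist'); T=np.eye(4);T[:3,:3]=q2R(s['tool_rot']);T[:3,3]=s['ee_pos']
P=cloud(d,c,T@np.array(c['mount'])); q=(P-C)@np.stack([xh,yh,n]).T
hsv=cv2.cvtColor(im,cv2.COLOR_RGB2HSV); r=np.hypot(q[...,0],q[...,1])
o=(hsv[...,0]>=3)&(hsv[...,0]<=15)&(hsv[...,1]>120)&(hsv[...,2]>40)&(r<.09)&(q[...,2]>-.01)&(q[...,2]<.1)&(d>0)
Q=q[o]; print(len(Q),np.percentile(Q,[2,50,98],axis=0).round(3))
top=Q[Q[:,2]>np.percentile(Q[:,2],97)-.004]; print('top',top.mean(0),np.arctan2(-top[:,1].mean(),top[:,0].mean())+2*np.pi)
for lo in(.02,.035,.05,.065):
    k=Q[abs(Q[:,2]-lo)<.006]; print(lo,len(k), k.mean(0) if len(k) else '')
ci=d[...]; cam=(T@np.array(c['mount']))[:3,3]; print('cam in wheel',(cam-C)@np.stack([xh,yh,n]).T)
print(s['time'])
E
```

```text
[ 0.23297699 -0.39937985  0.10872647]
{'red': (118.19, 350), 'yel': (114.87, 510)} mark top - pointer top 3.32
757 [[-0.049 -0.049  0.03 ]
 [-0.044 -0.04   0.076]
 [-0.031 -0.032  0.077]]
top [-0.04056192 -0.04012949  0.07598822] 8.64473880912216
0.02 1 [-0.04821338 -0.03591897  0.02576739]
0.035 48 [-0.04797267 -0.04118413  0.03493753]
0.05 56 [-0.04784302 -0.04104961  0.05041218]
0.065 74 [-0.04775233 -0.04130575  0.06474496]
cam in wheel [-0.0867098  -0.04210156  0.26673451]
22.0
```

View pics/w2.png

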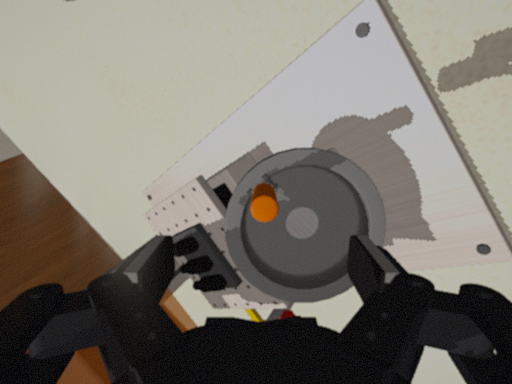

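The wrist view shows the handle upright at (263,205) in the wheel. Its top is at a radius of 57 mm and an azimuth of 8.64 rad, as expected. Now I fold it in two grips.

```bash
cat >> h.py <<'E'
def setphi(ph):
    global xh,yh,Hg
    xh=rotv(xh,n,-ph); yh=np.cross(n,xh); Hg=C+.056*xh
E
python3 - <<'E'
from h import *
import h
h.setphi(8.64); A=.019
M=toolrot(.35,-1); P=tcp(hpt(1.57),M,A); reach(P-.06*M[:,2],R2q(M)); print(servo_line(P,rate=.12,until_force=8),state()['time'])
gripper_close(); s=state(); print('w',s['gripper_width'],np.round(s['ft_force'],1))
for th in np.linspace(1.57,.75,6)[1:]:
    M=toolrot(.35+(th-1.57)*.9,-1); servo_line(tcp(hpt(th),M,A),rot=R2q(M),rate=.08)
    s=state(); print(round(th,2),s['time'],np.round(s['ft_force'],1),s['gripper_width'])
levels('l6')
release(); A=.015
M=toolrot(.35,-1); reach(tcp(hpt(.75),M,A),R2q(M)); gripper_close(); s=state(); print('w',s['gripper_width'],np.round(s['ft_force'],1),s['time'])
for th in np.linspace(.75,-.02,6)[1:]:
    M=toolrot(.35+(th-.75)*.9,-1); servo_line(tcp(hpt(th),M,A),rot=R2q(M),rate=.08)
    s=state(); f=np.array(s['ft_force']); print(round(th,2),s['time'],f.round(1),s['gripper_width'])
    if np.linalg.norm(f)>20: break
levels('l7')
E
```

```text
False 23.1833
w 0.018744650317626385 [-0.8  1.1  4.3]
1.41 24.1 [-1.3  2.5  5.6] 0.018430912451586075
1.24 24.4 [0.3 1.2 3.6] 0.01890604369658992
1.08 24.7 [3.5 0.7 0.4] 0.018999573440116463
0.91 25.0 [3.4 0.5 1.6] 0.018583110673306764
0.75 25.3 [2.6 1.5 2.1] 0.018768216094995172
{'red': (117.8, 350), 'yel': (115.06, 509)} mark top - pointer top 2.74
w 0.018420605087684408 [ 1.2  0.3 -1.5] 27.2417
0.6 27.5333 [0.4 0.9 0.7] 0.018373210797621404
0.44 27.825 [0.7 1.9 3.1] 0.01821565006414667
0.29 28.1167 [0.5 1.7 4.4] 0.01836905083437998
0.13 28.4083 [1.7 1.7 1.4] 0.01822362270872196
-0.02 28.7 [2.6 1.  1.8] 0.018119237114189033
{'red': (117.92, 346), 'yel': (114.89, 508)} mark top - pointer top 3.03
```

Level still holds at 3.03. I'll release, back off and verify the fold angle.

```bash
python3 - <<'E'
from h import *
import h
release(); s=state(); M=q2R(s['tool_rot']); servo_line(np.array(s['ee_pos'])-.13*M[:,2]); print(np.round(state()['ft_force'],1),state()['time'])
levels('l8'); h.setphi(8.64)
s=state(); im,d=snap('wrist','w3'); c=calibration('wrist'); T=np.eye(4);T[:3,:3]=q2R(s['tool_rot']);T[:3,3]=s['ee_pos']
P=cloud(d,c,T@np.array(c['mount'])); q=(P-C)@np.stack([h.xh,h.yh,n]).T
hsv=cv2.cvtColor(im,cv2.COLOR_RGB2HSV); r=np.hypot(q[...,0],q[...,1])
o=(hsv[...,0]>=3)&(hsv[...,0]<=15)&(hsv[...,1]>120)&(hsv[...,2]>40)&(r<.065)&(abs(q[...,2])<.04)&(d>0)
Q=q[o]; print(len(Q),np.percentile(Q,[2,50,98],axis=0).round(4))
ridge=Q[abs(Q[:,1]-np.median(Q[:,1]))<.003]; print('fold slope',np.polyfit(ridge[:,0],ridge[:,2],1)); print('in-plane',np.polyfit(Q[:,0],Q[:,1],1))
E
```

```text
[-0.1 -0.7 -0. ] 30.425
{'red': (117.76, 350), 'yel': (114.8, 507)} mark top - pointer top 2.96
1308 [[-0.0177 -0.0088  0.0035]
 [ 0.009   0.0009  0.0097]
 [ 0.0353  0.0099  0.0119]]
fold slope [0.00690185 0.01061491]
in-plane [-0.00088441  0.00051346]
```

View pics/w3.png

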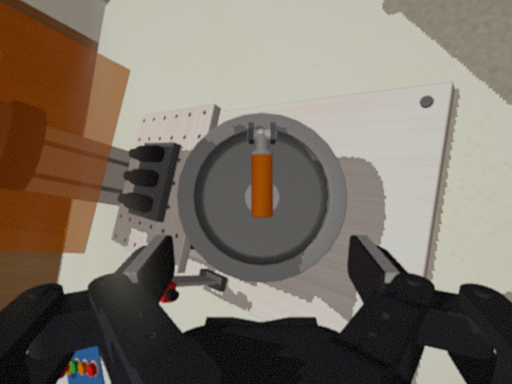

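The handle lies flat in the dish at (262,185), with a fold slope under 0.01 rad. The pointer is level and the gripper is clear of everything, so I'm handing in.

```bash
python3 -c "
from plant import *
print(job_done())"
```

```text
the job is handed in; nothing more can be done
None
```

I swung the handle out, wound the platform up until the pointer was level with the mark (about 0.3 mm or better by the side camera), folded the handle back flat and let go; I handed the job in at about 30 s, and no verdict was returned.

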